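# Stir loose bearing balls into the empty pockets of a thrust bearing cage

### The job

The large thrust bearing in the round dish is being refilled: some pockets of its brass cage still lack their ball, and the missing balls lie loose in the dish. Take the wooden stick out of the tin and stir the loose balls round with it, gently and without touching a ball with the gripper, until every ball has dropped into a pocket of its own; then stand the stick back in the tin. Do not shift the other things on the bench.

Things in the scene. Friction and masses are not known exactly. Their poses are not given: they have to be found in the camera images.
- dish: Round aluminium dish that holds the bearing, fixed to the bench. Origin: centre of its underside, on the bench; z up. Foot 196 mm across; upright wall of inner radius 85, outer radius 89 mm; rim 70 mm above the bench. The steel race on which balls in pockets rest is 18 mm above the bench.
- boss (a point): Centre of the top of the flat, round, dark steel boss (radius 46 mm) in the middle of the dish, 40.4 mm above the bench, 29.6 mm below the rim. Boss and cage are level and make one flat floor, open only at the pockets. The rigid boss is a good place to touch the stick down.
- cage: Flat brass ring (cage), radius 47.5 to 83.5 mm, concentric with the dish. Origin: its centre, level with its top face; z up. It has 9 round through pockets, 27.4 mm across, centred on a circle of radius 65 mm at 0, 40, 80 .. 320 degrees from its x axis. It turns about z against some friction (0.2 N m): a push over 3 N along the pocket circle moves it, pockets and all.
- ball0: Polished, oiled steel ball, 25.4 mm across, 67 g; origin at its centre. 9 balls for 9 pockets. Home in a pocket its centre is 9.7 mm below the cage's top face and its top 3 mm above it. Loose on the floor its centre is 12.7 mm above that face and it rolls easily: it drops into an empty pocket when pushed over it, and can be rolled on over a filled one.
- ball1: Polished, oiled steel ball, 25.4 mm across, 67 g; origin at its centre. 9 balls for 9 pockets. Home in a pocket its centre is 9.7 mm below the cage's top face and its top 3 mm above it. Loose on the floor its centre is 12.7 mm above that face and it rolls easily: it drops into an empty pocket when pushed over it, and can be rolled on over a filled one.
- ball2: Polished, oiled steel ball, 25.4 mm across, 67 g; origin at its centre. 9 balls for 9 pockets. Home in a pocket its centre is 9.7 mm below the cage's top face and its top 3 mm above it. Loose on the floor its centre is 12.7 mm above that face and it rolls easily: it drops into an empty pocket when pushed over it, and can be rolled on over a filled one.
- ball3: Polished, oiled steel ball, 25.4 mm across, 67 g; origin at its centre. 9 balls for 9 pockets. Home in a pocket its centre is 9.7 mm below the cage's top face and its top 3 mm above it. Loose on the floor its centre is 12.7 mm above that face and it rolls easily: it drops into an empty pocket when pushed over it, and can be rolled on over a filled one.
- ball4: Polished, oiled steel ball, 25.4 mm across, 67 g; origin at its centre. 9 balls for 9 pockets. Home in a pocket its centre is 9.7 mm below the cage's top face and its top 3 mm above it. Loose on the floor its centre is 12.7 mm above that face and it rolls easily: it drops into an empty pocket when pushed over it, and can be rolled on over a filled one.
- ball5: Polished, oiled steel ball, 25.4 mm across, 67 g; origin at its centre. 9 balls for 9 pockets. Home in a pocket its centre is 9.7 mm below the cage's top face and its top 3 mm above it. Loose on the floor its centre is 12.7 mm above that face and it rolls easily: it drops into an empty pocket when pushed over it, and can be rolled on over a filled one.
- ball6: Polished, oiled steel ball, 25.4 mm across, 67 g; origin at its centre. 9 balls for 9 pockets. Home in a pocket its centre is 9.7 mm below the cage's top face and its top 3 mm above it. Loose on the floor its centre is 12.7 mm above that face and it rolls easily: it drops into an empty pocket when pushed over it, and can be rolled on over a filled one.
- ball7: Polished, oiled steel ball, 25.4 mm across, 67 g; origin at its centre. 9 balls for 9 pockets. Home in a pocket its centre is 9.7 mm below the cage's top face and its top 3 mm above it. Loose on the floor its centre is 12.7 mm above that face and it rolls easily: it drops into an empty pocket when pushed over it, and can be rolled on over a filled one.
- ball8: Polished, oiled steel ball, 25.4 mm across, 67 g; origin at its centre. 9 balls for 9 pockets. Home in a pocket its centre is 9.7 mm below the cage's top face and its top 3 mm above it. Loose on the floor its centre is 12.7 mm above that face and it rolls easily: it drops into an empty pocket when pushed over it, and can be rolled on over a filled one.
- tin: Open round steel tin, fixed to the bench, on either side of the dish. Origin: centre of its underside, on the bench; z up. Outer radius 36 mm, wall 2 mm, inner floor 4 mm above the bench, rim 120 mm above the bench.
- stick: Round wooden stick, 14 mm across, 240 mm long, 30 g, both ends rounded and alike. It stands in the tin, leaning on the rim, about 26 degrees from upright, 105 mm of it above the rim. Origin: half-way along it; z along it towards the end that is up at the start. Grasped in line with the fingers 40 to 50 mm below its top. It can pivot in the grip under side load; find its reach by touch.
- washer: Bystander: the bearing's other washer, a loose flat steel ring, 160 mm across, bore 108 mm, 16 mm thick, lying on the bench. Origin: centre of its underside.
- hammer: Bystander: hammer lying on the bench beyond the dish, about 260 mm long. Origin on the bench under its middle; x along it towards the head.
- file: Bystander: flat file with a wooden handle, about 310 mm long, lying on the bench beyond the dish. Origin on the bench under it, x along the blade.

How it is judged:
By the outcome, as a careful person would: the job done as asked, in the order asked, and still so for the second after the job is handed in, with the robot touching nothing.
It also fails if it takes over 70 s, if anything falls off the work surface, if the arm or the gripper's body presses on something with over 40 N, if the wrist force passes 120 N, or if a joint passes its speed limit or range.

### The arm

A 6-joint arm with a two-finger parallel gripper is mounted at the origin on the work surface. World frame = base frame: x ahead of the robot, y to its left, z up, the work surface at z = 0. Lengths are in m, angles in rad, forces in N, time in s.
With the tool pointing down it reaches from about 0.35 to 0.775 m from the base axis. Payload 7.3 kg.
Tool frame: the origin (TCP) lies at the very end of the fingers, on their centre line; the grasp point (between the pads) lies robot.pinch_z behind it (robot.pinch_z is the distance from the TCP to the grasp point, in m); y points along the fingers, z is the direction in which the jaws open and shut, and the axes are right-handed (so a half turn about y gives the same grasp; the last joint's range is limited). The gripper opens to 92 mm and grips with 3 to 60 N. Pads are 19 mm wide; open, the fingers measure 130 mm over their backs; the gripper's body (75 mm by 190 mm) begins 47 mm behind the grasp point.
Start: joints at [1.065, 0.342, 1.524, -0, 1.275, -0.146], TCP at [0.185, 0.491, 0.203] pointing down, gripper open.
Joint ranges: [-2.53, 2.53], [-0.77, 2.02], [0.04, 2.7], [-1, 4.14], [0.28, 2.66], [-3.11, 3.11]. Speed limits (rad/s): [2.57, 2.57, 3.14, 3.14, 3.14, 3.14].

### API

Orientations are given as [roll, pitch, yaw] about the fixed x, y, z axes, in that order (R = Rz(yaw) Ry(pitch) Rx(roll)).
In Python, from cell import status, viewer, robot gives the robot as it stands. The module is installed in compiled form; this text tells all that it offers.
- The arm moves only by the shell command python3 -m pendant 'ROWS' [FORCE]. ROWS is JSON, a list that holds one entry, the list of rows, each a list of 7 numbers: the shift along the tool's x, y, z in cm, then the turn, a rotation vector about the tool's x, y, z in rad, then the finger opening in cm, from 0 to 9.18. A call has 1 to 20 rows; each row is the pose to reach, as a shift and turn from the pose commanded when the call began, along the tool's axes at that moment; what a row does not reach only later rows make up. A row lasts 1/10 s, in which the tool goes at most 50 mm and 8.59 degrees, less where a joint would pass 70% of its speed; a pose out of reach is approached as far as the arm can. A call with a gripper value outside its range is refused whole. The fingers move at their own pace and stop on an object; FORCE is the grip in N (left out, the last holds). Time passes only in rows, so rows that repeat a pose let the fingers close. It gives the time, the measured TCP pose, the force and the opening at its end, in the units of the state.
- status.observe(): the state, without advancing time (a new reading comes with each control period).
- viewer.read_camera(name): name is "scene" or "top"; returns a dict with "image" (420x560x3 uint8, red, green, blue), "range_z" (420x560 float32, m along the optical axis (not along the pixel's ray), 0 where there is no reading), "fx", "fy", "cx", "cy" (pixels), "camera_from_world" (4x4, takes a point from world to camera coordinates). Camera axes: x right, y up, looking along -z (the intrinsics and any distortion apply to the point x, -y, -z); pixel columns grow to the right and rows downward; lengths in m; the calibration is good to about 2 mm. A picture is of the moment at which its call begins.
- robot.hand_in(): hands the job in, once; it reports no verdict.
The state is a dict: "time": time; "qpos": joint angles; "qvel": joint speeds; "joint_efforts": joint torques, N m; "tool_pos": TCP position; "tool_rot": TCP orientation; "contact_force": force on the tool from outside, world axes, zero at the start; "torque": the same for the moment, N m; "opening": finger opening in m.
Only numpy, scipy, OpenCV 4.12 (cv2) and the standard library are available. Lean on these libraries where they do the work, as an engineer would, in place of code of your own. Each camera call takes 0.05 s, during which the arm holds its last target. There are 200 camera calls.

## Working session

There is one attempt and no reset: what is moved stays moved. The work goes in short steps, Python scripts to look and compute and a shell command to move; the robot and the scene stay as the last step left them, time stands still between calls to the robot, and variables do not carry over. Pictures are saved under pics/ and viewed, about 8 in all and at most 12, crops included, and the job is handed in when it is done.

```bash
mkdir -p pics; ls; cat > h.py <<'E'
import numpy as np, cv2
from cell import status, viewer, robot
def cam(n):
    c=viewer.read_camera(n); return c
def world(c,u,v,z=None):
    """pixel -> world by depth, or by plane z"""
    T=np.linalg.inv(np.asarray(c["camera_from_world"]))
    r=np.array([(u-c["cx"])/c["fx"],-(v-c["cy"])/c["fy"],-1.])
    if z is None: d=c["range_z"][int(round(v)),int(round(u))]
    else: d=(z-T[2,3])/(T[:3,:3]@r)[2]
    return T[:3,:3]@(r*d)+T[:3,3]
def pix(c,p):
    q=np.asarray(c["camera_from_world"])@np.r_[p,1]
    return c["cx"]+c["fx"]*q[0]/-q[2], c["cy"]+c["fy"]*q[1]/q[2]
def cloud(c):
    H,W=c["range_z"].shape; v,u=np.mgrid[:H,:W]; d=c["range_z"]
    T=np.linalg.inv(np.asarray(c["camera_from_world"]))
    P=np.stack([(u-c["cx"])/c["fx"]*d,-(v-c["cy"])/c["fy"]*d,-d],-1)
    return P@T[:3,:3].T+T[:3,3]
def save(c,n): cv2.imwrite("pics/"+n,c["image"][:,:,::-1])
E
python3 - <<'E'
from h import *
s=status.observe(); print({k:np.round(v,3) for k,v in s.items()}, robot.pinch_z)
ims=[]
for n in("scene","top"):
    c=cam(n); ims.append(c["image"]); print(n,c["fx"],c["cx"],c["cy"],np.round(c["camera_from_world"],3).tolist())
    np.savez("pics/"+n+"0.npz",**c)
    save(c,n+"0.png")
E
```

```text
pics
{'time': np.float64(0.0), 'qpos': array([ 1.065,  0.343,  1.525, -0.   ,  1.275, -0.146]), 'qvel': array([-0.001,  0.002, -0.   , -0.002, -0.   , -0.002]), 'joint_efforts': array([ 1.0000e-03, -4.3123e+01, -2.4423e+01,  7.2000e-02,  5.6000e-02,
       -0.0000e+00]), 'tool_pos': array([0.185, 0.491, 0.202]), 'tool_rot': array([-1.572,  0.   , -0.36 ]), 'contact_force': array([-1.154, -1.259, -0.522]), 'torque': array([-0.032,  0.038,  0.02 ]), 'opening': np.float64(0.092)} 0.0188
scene 434.5304201382226 283.5139668651758 207.36466507681575 [[-0.502, 0.865, -0.014, 0.323], [-0.534, -0.297, 0.792, 0.258], [0.681, 0.405, 0.611, -1.438], [0.0, 0.0, 0.0, 1.0]]
top 407.48535341296576 270.95912646206733 212.39954488724945 [[-0.018, -1.0, 0.017, 0.017], [0.982, -0.014, 0.186, -0.633], [-0.186, 0.02, 0.982, -0.833], [0.0, 0.0, 0.0, 1.0]]
```

View pics/scene0.png

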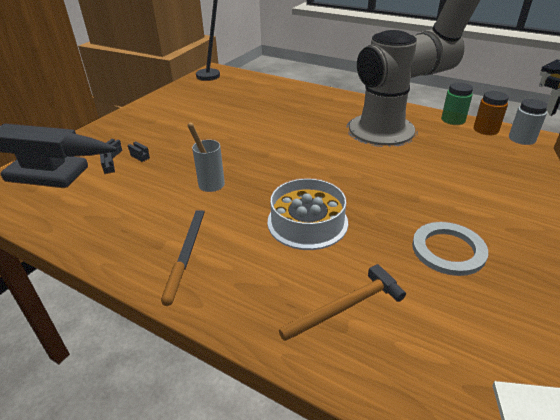

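View pics/top0.png

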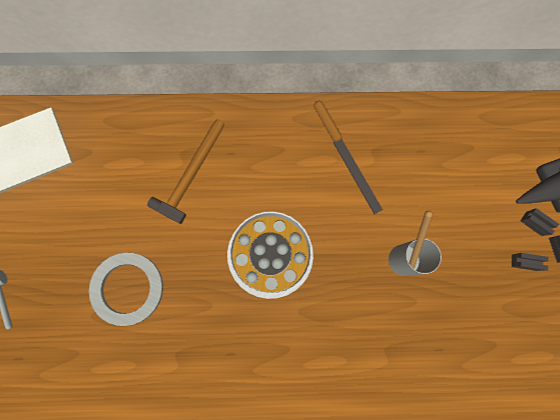

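```bash
python3 - <<'E'
from h import *
c=cam("top"); P=cloud(c); s=cam("scene"); Q=cloud(s)
# dish rim: points z 0.06..0.08
for nm,X,(z0,z1),ctr in (("rim",P,(.066,.074),None),("tin",P,(.112,.125),None),("rimS",Q,(.066,.074),None),("tinS",Q,(.112,.125),None)):
    m=(X[...,2]>z0)&(X[...,2]<z1)&(X[...,0]>.3)&(X[...,0]<.8)&(abs(X[...,1])<.5)
    p=X[m]; print(nm,len(p),p.mean(0).round(4),p.min(0).round(4),p.max(0).round(4))
# stick : above tin
for X in(P,Q):
    m=(X[...,2]>.13)&(X[...,2]<.3)&(X[...,0]>.3)&(X[...,0]<.8)&(X[...,1]<-.1)&(X[...,1]>-.5)
    p=X[m]; a=p.mean(0);d=np.linalg.svd(p-a)[2][0]; d*=np.sign(d[2]); print("stick",len(p),a.round(4),d.round(3),p[p[:,2].argmax()].round(4), np.degrees(np.arccos(d[2])))
im=c["image"][205:305,220:320]; cv2.imwrite("pics/dish0.png",cv2.resize(im,(600,600),interpolation=cv2.INTER_CUBIC)[:,:,::-1])
E
```

```text
rim 513 [ 0.5432 -0.0464  0.0692] [ 0.4585 -0.3307  0.066 ] [0.6332 0.0975 0.074 ]
tin 211 [ 0.5301 -0.2965  0.1178] [ 0.4945 -0.332   0.1122] [ 0.5629 -0.2604  0.1242]
rimS 534 [ 0.5507 -0.0249  0.0695] [ 0.4581 -0.3207  0.066 ] [0.6371 0.0991 0.0737]
tinS 189 [ 0.534  -0.2919  0.1177] [ 0.4924 -0.3324  0.112 ] [ 0.5677 -0.2594  0.1247]
stick 260 [ 0.5778 -0.2772  0.1825] [0.431 0.124 0.894] [ 0.5957 -0.2735  0.2223] 26.637220456194658
stick 173 [ 0.5844 -0.2762  0.1798] [0.4   0.116 0.909] [ 0.601  -0.274   0.2231] 24.610080494125206
```

View pics/dish0.png

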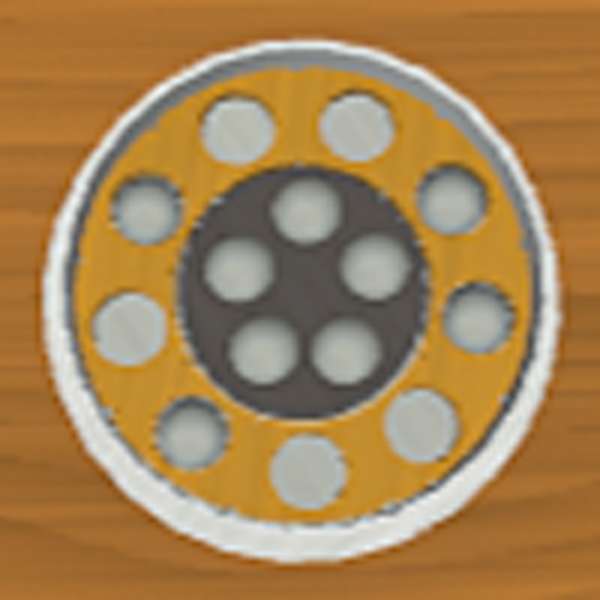

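```bash
cat >> h.py <<'E'
def circ(p,r):
    from scipy.optimize import least_squares
    return least_squares(lambda q:np.hypot(p[:,0]-q[0],p[:,1]-q[1])-r,p.mean(0)[:2],loss="soft_l1",f_scale=.002).x
E
python3 - <<'E'
from h import *
from scipy.optimize import least_squares
C=[cam("top"),cam("scene")]; X=[cloud(c) for c in C]
for i,x in enumerate(X):
    f=x.reshape(-1,3)
    rim=f[(f[:,2]>.067)&(f[:,2]<.073)&(f[:,0]>.4)&(f[:,0]<.7)&(abs(f[:,1])<.12)]
    tin=f[(f[:,2]>.117)&(f[:,2]<.123)&(np.hypot(f[:,0]-.53,f[:,1]+.296)<.045)]
    print(i,"dish",circ(rim,.087).round(4),"tin",circ(tin,.035).round(4))
    p=f[(f[:,2]>.135)&(f[:,2]<.3)&(f[:,0]>.4)&(f[:,0]<.7)&(f[:,1]<-.15)&(f[:,1]>-.4)]
    def res(q,p=p):
        d=np.array([q[2],q[3],1]);d/=np.linalg.norm(d)
        w=p-np.array([q[0],q[1],.17]); return np.linalg.norm(np.cross(w,d),axis=1)-.007
    q=least_squares(res,[.57,-.28,.45,.13],loss="soft_l1",f_scale=.001); print("stick at z.17",q.x[:2].round(4),"slope",q.x[2:].round(3),"lean",np.degrees(np.arctan(np.hypot(*q.x[2:]))),"rms",np.sqrt(np.mean(res(q.x)**2)).round(4), "zmax",p[:,2].max())
c=C[0]
def w(x,y,z): return world(c,(x+.5)/6-.5+220,(y+.5)/6-.5+205,z)
o=np.array([.5465,.0067])
o=circ(X[0].reshape(-1,3)[(abs(X[0].reshape(-1,3)[:,2]-.07)<.003)&(X[0].reshape(-1,3)[:,0]>.4)&(X[0].reshape(-1,3)[:,0]<.7)&(abs(X[0].reshape(-1,3)[:,1])<.12)],.087)
for nm,z,L in(("empty",.0404,[(238,128),(357,128),(130,328),(308,470),(420,425)]),("full",.036,[(147,208),(452,198),(478,316),(193,432)]),("loose",.056,[(305,210),(238,268),(375,265),(263,350),(345,350)]),("boss",.0404,[(303,292)])):
    for a in L:
        p=w(*a,z); d=p[:2]-o; print(nm,p[:2].round(4),"r",np.hypot(*d).round(4),"ang",np.degrees(np.arctan2(d[1],d[0])).round(1))
E
```

```text
0 dish [0.5462 0.0107] tin [ 0.5286 -0.2961]
stick at z.17 [ 0.5771 -0.2811] slope [0.461 0.146] lean 25.813507762371454 rms 0.0013 zmax 0.22248119421079826
1 dish [0.5478 0.0108] tin [ 0.5303 -0.296 ]
stick at z.17 [ 0.5764 -0.2819] slope [0.465 0.156] lean 26.12598390399196 rms 0.0015 zmax 0.22238454466693847
empty [0.607  0.0327] r 0.0647 ang 19.8
empty [ 0.6063 -0.0114] r 0.0641 ang -20.2
empty [0.5339 0.0729] r 0.0634 ang 101.2
empty [0.4818 0.009 ] r 0.0644 ang -178.5
empty [ 0.4971 -0.0319] r 0.065 ang -139.0
full [0.5783 0.0667] r 0.0645 ang 60.2
full [ 0.5802 -0.0463] r 0.0664 ang -59.1
full [ 0.5365 -0.0546] r 0.066 ang -98.5
full [0.4962 0.0504] r 0.0639 ang 141.5
loose [0.5742 0.0087] r 0.0281 ang -4.2
loose [0.5536 0.0332] r 0.0236 ang 71.7
loose [ 0.5539 -0.0162] r 0.028 ang -74.0
loose [0.5241 0.0246] r 0.0261 ang 147.9
loose [ 0.5236 -0.0048] r 0.0274 ang -145.6
boss [0.546  0.0096] r 0.0011 ang -101.7
```

```bash
cat >> h.py <<'E'
from scipy.spatial.transform import Rotation as Ro
def cur():
    s=status.observe(); return np.array(s["tool_pos"]),Ro.from_euler("xyz",s["tool_rot"]),s
def rel(p,R):
    """shift (cm, tool axes) and rotvec from the present pose to (p,R)"""
    t,R0,_=cur(); return np.r_[R0.inv().apply(np.array(p)-t)*100,(R0.inv()*R).as_rotvec()]
def pose(y,z):
    y=np.array(y,float)/np.linalg.norm(y); z=np.array(z,float); z-=y*(z@y); z/=np.linalg.norm(z)
    return Ro.from_matrix(np.stack([np.cross(y,z),y,z],1))
E
python3 - <<'E'
from h import *
np.set_printoptions(suppress=True,precision=3)
d=np.array([.463,.151,1]);d/=np.linalg.norm(d); R=pose(-d,[-.31,.951,0])
g=np.array([.575,-.282,.166])
print(rel([.30,.25,.30],R)); print(rel(g+.15*d,R), np.degrees(np.linalg.norm(rel(g,R)[3:]))); print(g+.15*d)
E
```

```text
[ 19.281  -9.703 -18.529  -0.153  -0.663   0.435]
[ 68.878  -9.775 -54.536  -0.153  -0.663   0.435] 46.29357324553302
[ 0.637 -0.262  0.301]
```

```bash
python3 -m pendant '[[[35,-9.7,-28,-0.08,-0.33,0.22,4.5],[68.9,-9.8,-54.5,-0.153,-0.663,0.435,4.5],[68.9,-9.8,-54.5,-0.153,-0.663,0.435,4.5],[68.9,-9.8,-54.5,-0.153,-0.663,0.435,4.5],[68.9,-9.8,-54.5,-0.153,-0.663,0.435,4.5],[68.9,-9.8,-54.5,-0.153,-0.663,0.435,4.5],[68.9,-9.8,-54.5,-0.153,-0.663,0.435,4.5],[68.9,-9.8,-54.5,-0.153,-0.663,0.435,4.5],[68.9,-9.8,-54.5,-0.153,-0.663,0.435,4.5],[68.9,-9.8,-54.5,-0.153,-0.663,0.435,4.5],[68.9,-9.8,-54.5,-0.153,-0.663,0.435,4.5],[68.9,-9.8,-54.5,-0.153,-0.663,0.435,4.5],[68.9,-9.8,-54.5,-0.153,-0.663,0.435,4.5],[68.9,-9.8,-54.5,-0.153,-0.663,0.435,4.5],[68.9,-9.8,-54.5,-0.153,-0.663,0.435,4.5],[68.9,-9.8,-54.5,-0.153,-0.663,0.435,4.5],[68.9,-9.8,-54.5,-0.153,-0.663,0.435,4.5],[68.9,-9.8,-54.5,-0.153,-0.663,0.435,4.5],[68.9,-9.8,-54.5,-0.153,-0.663,0.435,4.5],[68.9,-9.8,-54.5,-0.153,-0.663,0.435,4.5]]]'
cat > g.py <<'E'
from h import *
np.set_printoptions(suppress=True,precision=3)
d=np.array([.463,.151,1]);d/=np.linalg.norm(d); R=pose(-d,[-.31,.951,0]); g=np.array([.575,-.282,.166])
E
python3 - <<'E'
from g import *
p,_,s=cur(); print(s["time"],p,s["qpos"]); print(rel(g+.15*d,R),rel(g,R))
E
```

```text
time: 2.3
tool_pos: [0.63, -0.2626, 0.2883]
tool_rot: [-1.557, 0.468, 0.318]
contact_force: [1.5, 0.5, -2.6]
opening: 0.0448
2.3 [ 0.63  -0.263  0.288] [-0.369  1.066  0.048 -0.405  2.366 -2.497]
[ 0.09  -1.459 -0.123 -0.012  0.003 -0.015] [ 0.315 13.538 -0.305 -0.012  0.003 -0.015]
```

```bash
python3 -m pendant '[[[0.1,3,-0.2,0,0,0,4.5],[0.2,6,-0.3,-0.012,0,-0.015,4.5],[0.3,9,-0.3,-0.012,0,-0.015,4.5],[0.3,9,-0.3,-0.012,0,-0.015,4.5]]]'
python3 - <<'E'
from g import *
print(rel(g,R),cur()[2]["qpos"])
E
```

```text
time: 2.7
tool_pos: [0.5934, -0.2716, 0.2102]
tool_rot: [-1.572, 0.447, 0.32]
contact_force: [0.2, -0.1, -2.2]
opening: 0.0451
[ 0.045  4.883 -0.406  0.003  0.005  0.006] [-0.397  0.857  0.687 -0.309  1.928 -2.349]
```

```bash
python3 -m pendant '[[[0,2,-0.4,0,0,0,4.5],[0,4,-0.4,0,0,0,4.5],[0,4.9,-0.4,0,0,0,4.5],[0,4.9,-0.4,0,0,0,4.5]]]'
python3 - <<'E'
from g import *
print(rel(g,R))
c=cam("scene"); cv2.imwrite("pics/s1.png",cv2.resize(c["image"][100:220,140:300],(800,600))[:,:,::-1])
E
```

```text
time: 3.1
tool_pos: [0.5825, -0.2855, 0.1731]
tool_rot: [-1.588, 0.432, 0.314]
contact_force: [-0.4, -0.3, 0.2]
opening: 0.0451
[-0.254  0.891  0.58   0.017 -0.001  0.021]
```

View pics/s1.png

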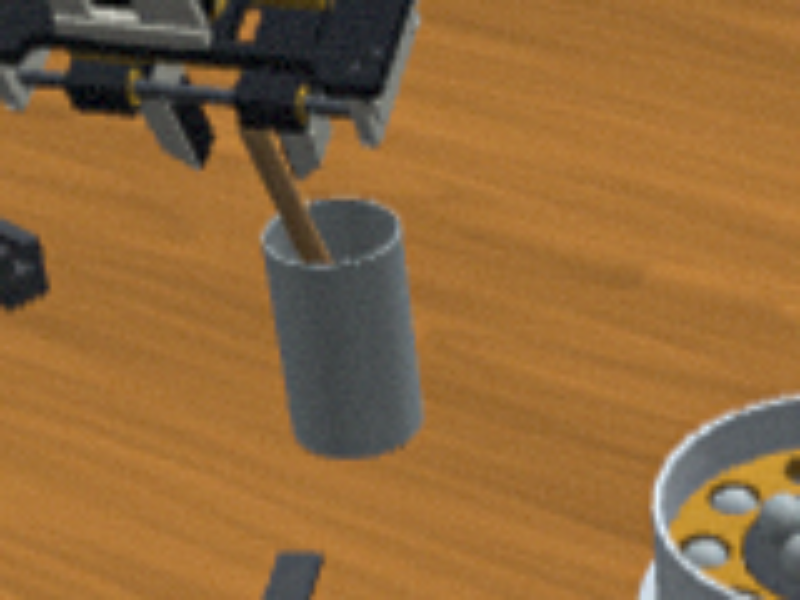

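```bash
python3 -m pendant '[[[0,0,0,0,0,0,4.5],[0,0,0,0,0,0,4.5]]]'; python3 - <<'E'
from g import *
print(rel(g,R))
E
```

```text
time: 3.35
tool_pos: [0.582, -0.2852, 0.1729]
tool_rot: [-1.588, 0.433, 0.315]
contact_force: [0.2, -0.2, 0.0]
opening: 0.0452
[-0.223  0.851  0.53   0.017 -0.001  0.02 ]
```

```bash
python3 -m pendant '[[[-0.2,0.8,0.5,0.017,0,0.02,4.5],[-0.2,0.8,0.5,0.017,0,0.02,4.5],[-0.2,0.8,0.5,0.017,0,0.02,4.5]]]'; python3 - <<'E'
from g import *
print(rel(g,R))
E
python3 -m pendant '[[[0,0,0,0,0,0,1],[0,0,0,0,0,0,1],[0,0,0,0,0,0,1],[0,0,0,0,0,0,1],[0,0,0,0,0,0,1],[0,0,0,0,0,0,1]]]' 40;  python3 - <<'E'
from g import *
print(rel(g,R))
t=np.array([.529,-.296]); Rv=pose([0,0,-1],[-.31,.951,0])
# upright in the tin, tip ~30 mm above bench -> TCP z=.03+.179
for p in ([t[0],t[1],.215],[t[0],t[1],.36]): print(rel(p,Rv))
E
```

```text
time: 3.65
tool_pos: [0.5742, -0.282, 0.1647]
tool_rot: [-1.568, 0.456, 0.315]
contact_force: [0.2, -0.0, 0.3]
opening: 0.045
[ 0.013 -0.155 -0.024 -0.003  0.    -0.003]
time: 4.25
tool_pos: [0.5744, -0.2821, 0.1653]
tool_rot: [-1.569, 0.455, 0.315]
contact_force: [0.2, 0.8, 0.6]
opening: 0.013
[ 0.026 -0.09  -0.006 -0.002 -0.    -0.002]
[-6.446 -2.38   0.092 -0.002 -0.001 -0.455]
[-12.816 -15.405   0.118  -0.002  -0.001  -0.455]
```

```bash
python3 -m pendant '[[[0,-1,0,0,0,0,1],[0,-2.5,0,0,0,0,1],[-1.5,-2.7,0,0,0,-0.11,1],[-3.2,-2.8,0,0,0,-0.23,1],[-4.8,-2.7,0,0,0,-0.34,1],[-6.4,-2.4,0,0,0,-0.455,1],[-6.4,-2.4,0.1,0,0,-0.455,1],[-8,-5.6,0.1,0,0,-0.455,1],[-9.6,-8.9,0.1,0,0,-0.455,1],[-11.2,-12.1,0.1,0,0,-0.455,1],[-12.8,-15.4,0.1,0,0,-0.455,1],[-12.8,-15.4,0.1,0,0,-0.455,1],[-12.8,-15.4,0.1,0,0,-0.455,1],[-12.8,-15.4,0.1,0,0,-0.455,1]]]'
cat >> h.py <<'E'
def stickfit(c,zlo=.02,zhi=.34):
    """axis of the held stick below the fingers, from one camera's cloud"""
    from scipy.optimize import least_squares
    t,R,_=cur(); f=cloud(c).reshape(-1,3)
    y=R.as_matrix()[:,1]; w=f-t; a=w@y; rr=np.linalg.norm(w-np.outer(a,y),axis=1)
    p=f[(a>.01)&(a<.25)&(rr<.03+.1*a)&(f[:,2]>zlo)]
    def res(q,p=p):
        d=np.array([q[2],q[3],-1]);d/=np.linalg.norm(d)
        return np.linalg.norm(np.cross(p-np.array([t[0]+q[0],t[1]+q[1],t[2]]),d),axis=1)-.007
    q=least_squares(res,[0,0,0,0],loss="soft_l1",f_scale=.001)
    return q.x,np.sqrt(np.mean(res(q.x)**2)),p[:,2].min(),len(p),np.percentile((p-t)@y,[90,99,100])
E
python3 - <<'E'
from g import *
p,_,s=cur();print(p,s["tool_rot"])
for n in("scene","top"):
    c=cam(n); print(stickfit(c))
c=cam("scene");cv2.imwrite("pics/s2.png",c["image"][:,:,::-1])
E
```

```text
time: 5.65
tool_pos: [0.5291, -0.2957, 0.3581]
tool_rot: [-1.566, 0.002, 0.314]
contact_force: [-0.2, -0.3, -0.5]
opening: 0.0131
[ 0.529 -0.296  0.358] [-1.566  0.002  0.314]
(array([0.001, 0.   , 0.007, 0.   ]), np.float64(0.017720633023894792), np.float64(0.1078686875105489), 663, array([0.247, 0.25 , 0.25 ]))
(array([ 0.002, -0.   , -0.011,  0.009]), np.float64(0.020054828371725585), np.float64(0.10796273880748009), 423, array([0.246, 0.25 , 0.25 ]))
```

View pics/s2.png

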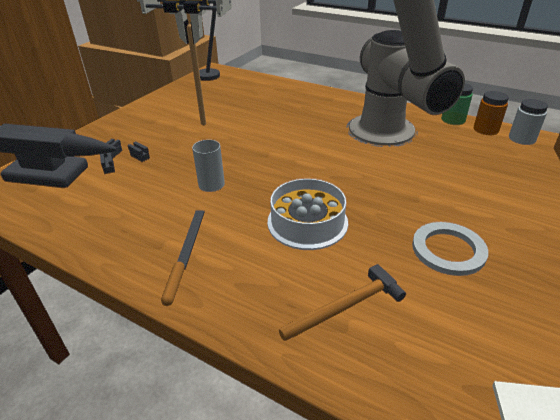

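```bash
python3 - <<'E'
from g import *
print(rel([.546,.010,.30],pose([0,0,-1],[0,1,0])))
E
```

```text
[11.078  5.93  28.54  -0.004  0.314 -0.002]
```

```bash
python3 -m pendant '[[[1.5,0,4,0,0.05,0,1],[3,0,8,0,0.1,0,1],[5,0,13,0,0.16,0,1],[7,0,18,0,0.22,0,1],[9,1,23,0,0.28,0,1],[10.5,3,27,0,0.314,0,1],[11.1,5,28.5,-0.004,0.314,-0.002,1],[11.1,5.9,28.5,-0.004,0.314,-0.002,1],[11.1,5.9,28.5,-0.004,0.314,-0.002,1],[11.1,5.9,28.5,-0.004,0.314,-0.002,1]]]'
python3 - <<'E'
from h import *
np.set_printoptions(suppress=True,precision=4)
t=cur()[0]
for n in("scene","top"):
    c=cam(n); print(n,stickfit(c,zlo=.085)); np.savez("pics/a_"+n+".npz",**c)
    f=cloud(c).reshape(-1,3); p=f[(np.hypot(f[:,0]-t[0],f[:,1]-t[1])<.03)&(f[:,2]>.085)&(f[:,2]<.28)]
    for z in np.arange(.1,.28,.03):
        k=p[abs(p[:,2]-z)<.012]; print(round(z,2),len(k),k.mean(0) if len(k) else 0)
    print("lowest",p[:,2].min())
E
```

```text
time: 6.8
tool_pos: [0.5469, 0.0082, 0.3017]
tool_rot: [-1.573, -0.002, -0.001]
contact_force: [0.9, 0.6, -0.1]
opening: 0.0131
scene (array([ 0.0005, -0.0003,  0.0094, -0.0037]), np.float64(0.0011340663749383217), np.float64(0.12980813177083195), 436, array([0.1527, 0.1711, 0.1723]))
0.1 0 0
0.13 28 [0.554  0.009  0.1352]
0.16 63 [0.5536 0.0095 0.1603]
0.19 57 [0.5535 0.01   0.19  ]
0.22 65 [0.5534 0.0102 0.2205]
0.25 71 [0.5528 0.0097 0.2497]
0.28 34 [0.5529 0.0097 0.2737]
lowest 0.12980813177083195
  return _methods._mean(a, axis=axis, dtype=dtype,
  ret = ret.dtype.type(ret / rcount)
Traceback (most recent call last):
  File "h.py", line 43, in stickfit
    return q.x,np.sqrt(np.mean(res(q.x)**2)),p[:,2].min(),len(p),np.percentile((p-t)@y,[90,99,100])
                                             ~~~~~~~~~~^^
ValueError: zero-size array to reduction operation minimum which has no identity
```

```bash
python3 -m pendant '[[[-0.2,2,0.1,0,0,0,1],[-0.2,4,0.2,0,0,0,1],[-0.2,6,0.2,0,0,0,1],[-0.2,7,0.2,0,0,0,1],[-0.2,7.4,0.2,0,0,0,1],[-0.2,7.4,0.2,0,0,0,1],[-0.2,7.4,0.2,0,0,0,1]]]'
python3 -m pendant '[[[0,0.2,0,0,0,0,1],[0,0.3,0,0,0,0,1],[0,0.3,0,0,0,0,1]]]'; python3 -m pendant '[[[0,0.1,0,0,0,0,1],[0,0.2,0,0,0,0,1],[0,0.3,0,0,0,0,1],[0,0.3,0,0,0,0,1]]]'
```

```text
time: 7.6
tool_pos: [0.5455, 0.0109, 0.2284]
tool_rot: [-1.573, -0.004, -0.0]
contact_force: [0.3, -0.5, 0.2]
opening: 0.0129
time: 7.9
tool_pos: [0.5449, 0.0112, 0.2245]
tool_rot: [-1.573, -0.002, 0.0]
contact_force: [0.8, -0.2, -0.5]
opening: 0.0133
time: 8.3
tool_pos: [0.5448, 0.0112, 0.2211]
tool_rot: [-1.573, -0.002, -0.0]
contact_force: [0.2, -0.4, -0.7]
opening: 0.0129
```

```bash
python3 -m pendant '[[[0,0.1,0,0,0,0,1],[0,0.2,0,0,0,0,1],[0,0.2,0,0,0,0,1]]]';python3 -m pendant '[[[0,0.1,0,0,0,0,1],[0,0.2,0,0,0,0,1],[0,0.2,0,0,0,0,1]]]'; python3 - <<'E'
from h import *
np.set_printoptions(suppress=True,precision=4)
c=cam("scene"); print(stickfit(c,zlo=.085)[0]); save(c,"s3.png")
im=c["image"][170:250,258:358]; cv2.imwrite("pics/s3c.png",cv2.resize(im,(750,600),interpolation=cv2.INTER_CUBIC)[:,:,::-1])
E
```

```text
time: 8.6
tool_pos: [0.5448, 0.0112, 0.2191]
tool_rot: [-1.573, -0.002, -0.0]
contact_force: [0.0, 0.3, -0.4]
opening: 0.013
time: 8.9
tool_pos: [0.5451, 0.0112, 0.2178]
tool_rot: [-1.573, -0.003, -0.0]
contact_force: [-0.4, 0.4, 3.5]
opening: 0.013
[ 0.0008 -0.0006  0.0039 -0.0043]
```

View pics/s3c.png

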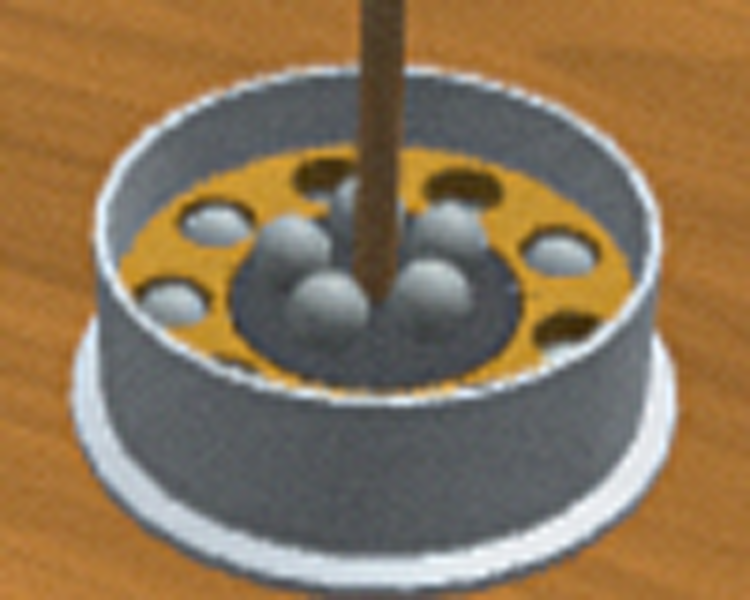

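```bash
cat >> h.py <<'E'
O=np.array([.546,.010]); TIP=np.array([.0015,-.0014]); ZF=.218
def tip():
    """stick tip (x,y) and height above the floor, from the TCP"""
    t,R,s=cur(); return t[:2]+TIP, t[2]-ZF
def balls(c,verbose=True):
    """loose balls: sphere centres (x,y), by depth"""
    from scipy.optimize import least_squares
    f=cloud(c).reshape(-1,3); f=f[(f[:,2]>.0475)&(f[:,2]<.068)&(np.hypot(f[:,0]-O[0],f[:,1]-O[1])<.081)]
    a,h=tip()
    if h<.028: f=f[np.hypot(f[:,0]-a[0],f[:,1]-a[1])>.0095]
    out=[]
    while len(f)>8:
        best=None
        cand=f[np.linspace(0,len(f)-1,min(len(f),60)).astype(int)]
        for s in cand:   # seeds: count of points on the sphere shell
            for dx in np.arange(-.012,.013,.004):
                for dy in np.arange(-.012,.013,.004):
                    q=np.array([s[0]+dx,s[1]+dy]); e=np.abs(np.linalg.norm(f-np.r_[q,.0531],axis=1)-.0127)<.0025
                    if best is None or e.sum()>best[0]: best=(e.sum(),q)
        if best[0]<8: break
        q=best[1]
        for _ in range(4):
            k=np.linalg.norm(f-np.r_[q,.0531],axis=1)<.0165
            q=least_squares(lambda q:np.linalg.norm(f[k]-np.r_[q,.0531],axis=1)-.0127,q,loss="soft_l1",f_scale=.001).x
        out.append((q,k.sum())); f=f[~k]
    if verbose:
        for q,n in out: d=q-O; print("loose",q.round(4),"n",n,"r",np.hypot(*d).round(4),"ang",np.degrees(np.arctan2(d[1],d[0])).round(0))
        print("left",len(f),"tip",a.round(4),round(h,4),"t",status.observe()["time"])
    return [q for q,n in out]
E
python3 -m pendant '[[[0,-0.55,0,0,0,0,1],[-0.5,-0.55,-0.1,0,0,0,1],[-0.9,-0.55,-0.1,0,0,0,1],[-0.9,-0.55,-0.1,0,0,0,1]]]'
python3 - <<'E'
from h import *
balls(cam("scene"))
E
```

```text
time: 9.35
tool_pos: [0.5351, 0.0102, 0.2227]
tool_rot: [-1.573, -0.001, -0.0]
contact_force: [0.1, 0.1, 0.7]
opening: 0.0132
loose [0.5757 0.0082] n 92 r 0.0298 ang -3.0
loose [0.5548 0.0324] n 90 r 0.0241 ang 69.0
loose [0.5245 0.0256] n 76 r 0.0265 ang 144.0
loose [ 0.5549 -0.0163] n 79 r 0.0278 ang -71.0
loose [ 0.5224 -0.0067] n 43 r 0.0289 ang -145.0
left 5 tip [0.5369 0.0088] 0.0048 t 9.4
```

```bash
python3 -m pendant '[[[-0.3,0,-0.3,0,0,0,1],[-0.7,0,-0.7,0,0,0,1],[-1.1,0,-1.1,0,0,0,1],[-1.5,0,-1.5,0,0,0,1],[-1.9,0,-1.9,0,0,0,1],[-2.3,0,-2.3,0,0,0,1],[-2.7,0,-2.7,0,0,0,1],[-2.9,0,-2.9,0,0,0,1],[-2.9,0,-2.9,0,0,0,1]]]'
python3 - <<'E'
from h import *
balls(cam("scene"))
E
```

```text
time: 10.3
tool_pos: [0.5066, -0.0191, 0.2229]
tool_rot: [-1.573, -0.002, -0.001]
contact_force: [-0.2, 0.1, -0.7]
opening: 0.0129
loose [0.5545 0.0328] n 90 r 0.0244 ang 69.0
loose [0.5754 0.0081] n 92 r 0.0295 ang -4.0
loose [0.5246 0.0252] n 77 r 0.0263 ang 145.0
loose [ 0.5548 -0.016 ] n 80 r 0.0275 ang -71.0
left 7 tip [ 0.5083 -0.0203] 0.0049 t 10.35
```

```bash
python3 -m pendant '[[[1,0,0.2,0,0,0,1],[2,0,0.5,0,0,0,1],[2.5,0,0.5,0,0,0,1],[2.9,0,0.5,0,0,0,1],[3.4,0,0.45,0,0,0,1],[3.9,0,0.45,0,0,0,1],[4.4,0,0.45,0,0,0,1],[4.9,0,0.45,0,0,0,1],[5.4,0,0.45,0,0,0,1],[5.9,0,0.5,0,0,0,1],[6.3,0,0.5,0,0,0,1],[6.3,0,0.5,0,0,0,1]]]'
python3 - <<'E'
from h import *
balls(cam("scene"))
E
```

```text
time: 11.55
tool_pos: [0.5703, -0.0138, 0.2228]
tool_rot: [-1.573, -0.002, 0.0]
contact_force: [0.2, -0.7, -0.7]
opening: 0.013
loose [0.5755 0.0081] n 94 r 0.0296 ang -4.0
loose [ 0.5939 -0.0199] n 88 r 0.0564 ang -32.0
loose [0.5544 0.0328] n 86 r 0.0244 ang 70.0
loose [0.5244 0.0255] n 77 r 0.0266 ang 144.0
left 8 tip [ 0.5715 -0.0152] 0.0048 t 11.6
```

```bash
python3 -m pendant '[[[-0.1,0,-0.5,0,0,0,1],[0,0,-1,0,0,0,1],[0.2,0,-1.4,0,0,0,1],[0.5,0,-1.2,0,0,0,1],[0.8,0,-1.0,0,0,0,1],[1.1,0,-0.8,0,0,0,1],[1.5,0,-0.6,0,0,0,1],[1.5,0,-0.6,0,0,0,1]]]'
python3 - <<'E'
from h import *
balls(cam("scene"))
E
```

```text
time: 12.4
tool_pos: [0.5853, -0.0194, 0.2228]
tool_rot: [-1.572, -0.002, 0.001]
contact_force: [0.7, 0.2, -0.8]
opening: 0.0132
loose [0.5751 0.008 ] n 92 r 0.0292 ang -4.0
loose [0.5548 0.0336] n 90 r 0.0252 ang 70.0
loose [0.5246 0.0258] n 73 r 0.0266 ang 144.0
left 10 tip [ 0.5866 -0.0209] 0.0048 t 12.45
```

```bash
python3 -m pendant '[[[-1,0,0.1,0,0,0,1],[-2,0,0.2,0,0,0,1],[-2.6,0,0.9,0,0,0,1],[-2.95,0,1.45,0,0,0,1],[-2.95,0,1.45,0,0,0,1],[-2.55,0,1.75,0,0,0,1],[-2.15,0,2.05,0,0,0,1],[-1.75,0,2.35,0,0,0,1],[-1.35,0,2.7,0,0,0,1],[-0.95,0,3.0,0,0,0,1],[-0.55,0,3.3,0,0,0,1],[-0.15,0,3.65,0,0,0,1],[0.25,0,3.95,0,0,0,1],[0.5,0,4.15,0,0,0,1],[0.5,0,4.15,0,0,0,1]]]'
python3 - <<'E'
from h import *
balls(cam("scene"))
E
```

```text
time: 13.95
tool_pos: [0.5901, 0.022, 0.2228]
tool_rot: [-1.573, -0.002, 0.0]
contact_force: [-0.4, -0.4, 0.1]
opening: 0.0135
loose [0.5547 0.0328] n 88 r 0.0244 ang 69.0
loose [0.5245 0.0252] n 76 r 0.0263 ang 145.0
left 7 tip [0.5914 0.0204] 0.0048 t 14.0
```

```bash
python3 -m pendant '[[[-1,0,-0.5,0,0,0,1],[-2,0,-0.7,0,0,0,1],[-2.7,0,-0.7,0,0,0,1],[-2.7,0,-0.7,0,0,0,1],[-2.95,0,-0.2,0,0,0,1],[-3.2,0,0.3,0,0,0,1],[-3.4,0,0.75,0,0,0,1],[-3.65,0,1.2,0,0,0,1],[-3.85,0,1.65,0,0,0,1],[-4.1,0,2.1,0,0,0,1],[-4.3,0,2.6,0,0,0,1],[-4.5,0,3.05,0,0,0,1],[-4.7,0,3.45,0,0,0,1],[-4.8,0,3.75,0,0,0,1],[-4.8,0,3.75,0,0,0,1]]]'
python3 - <<'E'
from h import *
balls(cam("scene"))
E
```

```text
time: 15.5
tool_pos: [0.5417, 0.0596, 0.2228]
tool_rot: [-1.573, -0.002, 0.0]
contact_force: [0.2, 0.7, 0.2]
opening: 0.0132
loose [0.5249 0.0254] n 86 r 0.0261 ang 144.0
left 4 tip [0.5433 0.0579] 0.0048 t 15.55
```

```bash
python3 -m pendant '[[[0.3,0,-0.8,0,0,0,1],[0.4,0,-1.7,0,0,0,1],[0.3,0,-2.5,0,0,0,1],[0.2,0,-2.55,0,0,0,1],[-0.2,0,-2.7,0,0,0,1],[-0.7,0,-2.85,0,0,0,1],[-1.2,0,-3.05,0,0,0,1],[-1.7,0,-3.2,0,0,0,1],[-2.2,0,-3.4,0,0,0,1],[-2.7,0,-3.55,0,0,0,1],[-3.2,0,-3.75,0,0,0,1],[-3.7,0,-3.9,0,0,0,1],[-4.1,0,-4.05,0,0,0,1],[-4.5,0,-4.2,0,0,0,1],[-4.5,0,-4.2,0,0,0,1]]]'
python3 - <<'E'
from h import *
balls(cam("scene")); print(rel([.533,-.294,.31],pose([0,0,-1],[0,1,0])))
E
```

```text
time: 17.05
tool_pos: [0.4964, 0.017, 0.2228]
tool_rot: [-1.573, -0.002, -0.0]
contact_force: [0.0, 0.2, -0.1]
opening: 0.0129
left 8 tip [0.4982 0.0157] 0.0048 t 17.1
[ 3.65266250e+00 -8.65502610e+00 -3.11242468e+01  1.78322969e-03
 -2.52329715e-04  2.20000215e-03]
```

```bash
python3 -m pendant '[[[0,-2,0,0,0,0,1],[0,-5,0,0,0,0,1],[0,-8,0,0,0,0,1],[0.5,-10.2,-2,0,0,0,1],[1,-10.2,-6,0,0,0,1],[1.5,-10.2,-10.5,0,0,0,1],[2,-10.2,-15,0,0,0,1],[2.5,-10.2,-19.5,0,0,0,1],[3,-10.2,-24,0,0,0,1],[3.2,-10.2,-28,0,0,0,1],[3.2,-10.2,-30.5,0,0,0,1],[3.2,-10.2,-31.1,0,0,0,1],[3.2,-10.2,-31.1,0,0,0,1],[3.2,-10.2,-31.1,0,0,0,1],[3.2,-10.2,-31.1,0,0,0,1]]]'
python3 - <<'E'
from h import *
np.set_printoptions(suppress=True,precision=4)
c=cam("scene"); balls(c); f=cloud(c).reshape(-1,3); t=cur()[0]; p=f[(np.hypot(f[:,0]-t[0],f[:,1]-t[1])<.03)&(f[:,2]>.13)&(f[:,2]<.3)]
for z in(.16,.21,.26): print(z,p[abs(p[:,2]-z)<.015].mean(0)-t)
c=cam("top"); balls(c)
a=cv2.resize(c["image"][205:305,220:320],(500,500),interpolation=cv2.INTER_CUBIC); cv2.imwrite("pics/dish1.png",a[:,:,::-1])
P=cloud(c)
for k in range(9):
    th=np.radians(20+40*k); f=P.reshape(-1,3); q=f[np.hypot(f[:,0]-O[0]-.065*np.cos(th),f[:,1]-O[1]-.065*np.sin(th))<.006]; print(20+40*k,len(q),q[:,2].mean().round(4),q[:,2].max().round(4))
E
```

```text
time: 18.6
tool_pos: [0.529, -0.2922, 0.3258]
tool_rot: [-1.573, -0.003, 0.002]
contact_force: [0.1, -0.0, -0.5]
opening: 0.0132
left 8 tip [ 0.5305 -0.2937] 0.1079 t 18.65
0.16 [ 0.0062  0.0027 -0.1618]
0.21 [ 0.0057  0.0027 -0.1155]
0.26 [ 0.0052  0.003  -0.0659]
left 0 tip [ 0.5304 -0.2938] 0.1078 t 18.7
20 22 0.0415 0.0448
60 22 0.0417 0.0456
100 24 0.0415 0.0443
140 26 0.0413 0.044
180 27 0.0416 0.0445
220 26 0.0411 0.0441
260 22 0.0414 0.0464
300 22 0.0417 0.0448
340 23 0.0417 0.0458
```

View pics/dish1.png

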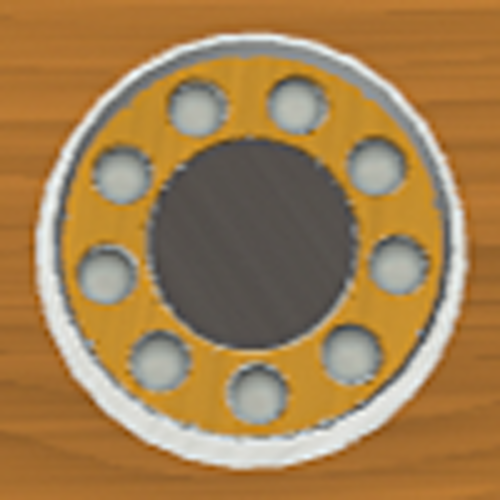

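```bash
python3 -m pendant '[[[0,3,-0.2,0,0,0,1],[0,6,-0.2,0,0,0,1],[0,8.5,-0.2,0,0,0,1],[0,10.5,-0.2,0,0,0,1],[0,11.1,-0.2,0,0,0,1],[0,11.1,-0.2,0,0,0,1],[1.4,11.8,-0.2,0,0,0.11,1],[2.8,12.5,-0.2,0,0,0.22,1],[4.2,13.2,-0.2,0,0,0.34,1],[5.6,13.8,-0.2,0,0,0.455,1],[5.6,13.8,-0.2,0,0,0.455,1],[5.6,13.8,-0.2,0,0,0.455,1]]]'
python3 -m pendant '[[[0,0.4,0,0,0,0,1],[0,0.8,0,0,0,0,1],[0,1.2,0,0,0,0,1],[0,1.6,0,0,0,0,1],[0,1.6,0,0,0,0,1],[0,1.6,0,0,0,0,1]]]'
```

```text
time: 19.9
tool_pos: [0.5855, -0.2956, 0.1851]
tool_rot: [-1.571, 0.454, 0.001]
contact_force: [-0.4, 0.4, -0.0]
opening: 0.013
time: 20.5
tool_pos: [0.5777, -0.296, 0.1736]
tool_rot: [-1.573, 0.453, -0.001]
contact_force: [0.0, 0.3, -0.7]
opening: 0.0131
```

```bash
python3 -m pendant '[[[0.2,0.2,0,0,0,0,1],[0.3,0.4,0,0,0,0,1],[0.3,0.6,0,0,0,0,1],[0.3,0.6,0,0,0,0,1]]]'; python3 -m pendant '[[[0,0.1,0,0,0,0,1],[0,0.2,0,0,0,0,1],[0,0.2,0,0,0,0,1]]]'
```

```text
time: 20.9
tool_pos: [0.5778, -0.2959, 0.1657]
tool_rot: [-1.572, 0.454, -0.001]
contact_force: [-0.6, -0.3, -0.0]
opening: 0.0131
time: 21.2
tool_pos: [0.5772, -0.296, 0.1647]
tool_rot: [-1.573, 0.453, -0.001]
contact_force: [-0.4, -0.3, 0.2]
opening: 0.0132
```

```bash
python3 -m pendant '[[[0,0.1,0,0,0,0,1],[0,0.1,0,0,0,0,2],[0,0.1,0,0,0,0,3],[0,0.1,0,0,0,0,4.5],[0,0.1,0,0,0,0,4.5],[0,0.1,0,0,0,0,4.5],[0,0.1,0,0,0,0,4.5],[0,0.1,0,0,0,0,4.5]]]'
python3 - <<'E'
from h import *
c=cam("scene"); cv2.imwrite("pics/s4.png",cv2.resize(c["image"][100:220,140:300],(640,480))[:,:,::-1])
E
```

```text
time: 22.0
tool_pos: [0.5767, -0.2959, 0.1636]
tool_rot: [-1.573, 0.453, -0.001]
contact_force: [-0.3, 0.3, -0.2]
opening: 0.0453
```

View pics/s4.png

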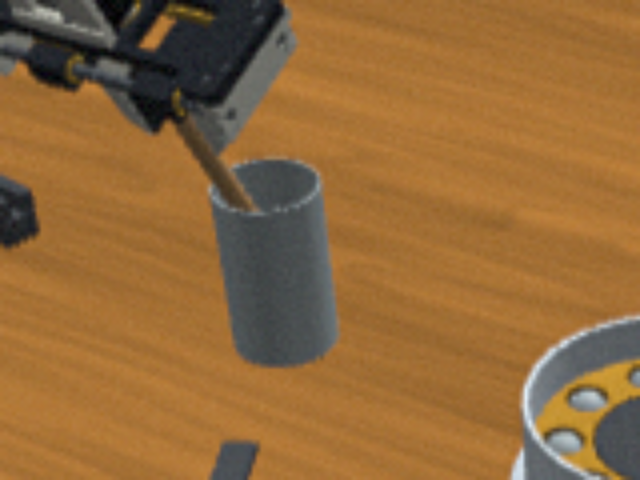

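```bash
python3 -m pendant '[[[0,-1.5,0,0,0,0,4.5],[0,-3,0,0,0,0,4.5],[0,-5,0,0,0,0,4.5],[0,-7,0,0,0,0,4.5],[0,-9,0,0,0,0,4.5],[0,-11,0,0,0,0,4.5],[-1,-13,0,0,0,0,4.5],[-3,-14,0,0,0,-0.15,4.5],[-6,-15,0,0,0,-0.3,4.5],[-10,-17,0,0,0,-0.45,4.5],[-14,-18,0,0,0,-0.45,4.5],[-18,-18,0,0,0,-0.45,4.5],[-18,-18,0,0,0,-0.45,4.5],[-18,-18,0,0,0,-0.45,4.5]]]'
python3 - <<'E'
from h import *
c=cam("top"); balls(c); save(c,"t5.png")
for n in("top","scene"):
    f=cloud(cam(n)).reshape(-1,3); p=f[(f[:,2]>.13)&(f[:,2]<.24)&(np.hypot(f[:,0]-.57,f[:,1]+.29)<.08)]; a=p.mean(0); d=np.linalg.svd(p-a)[2][0]; print(n,len(p),a.round(3),np.degrees(np.arccos(abs(d[2]))).round(1),p[:,2].max())
E
```

```text
time: 23.45
tool_pos: [0.4932, -0.2958, 0.4075]
tool_rot: [-1.577, -0.003, -0.002]
contact_force: [1.3, -0.5, -0.6]
opening: 0.0448
left 0 tip [ 0.4954 -0.2971] 0.1874 t 23.5
top 293 [ 0.582 -0.293  0.181] 27.0 0.2218019610778651
scene 187 [ 0.588 -0.292  0.18 ] 26.0 0.22234580949751714
```

View pics/t5.png

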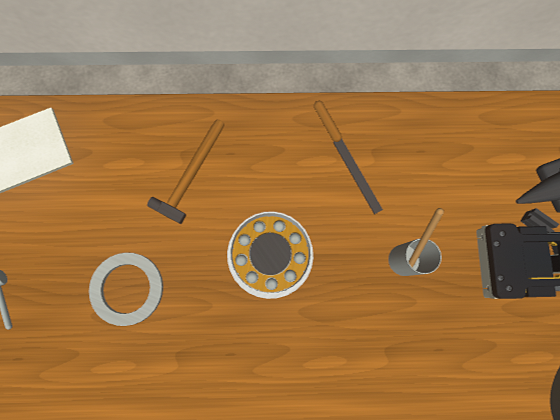

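The top view shows nine filled pockets (dish at 270,255). The stick leans in the tin (425,240), the hammer, file and washer are where they were, and the gripper is clear.

```bash
python3 -c "
from cell import robot
print(robot.hand_in())"
```

```text
the job is handed in; nothing more can be done
None
```

The bearing is refilled: all nine balls are in pockets of their own and the stick is back in the tin. I handed the job in at about 23.5 s of the 70 s allowed.

**What I did:** I took the stick from the tin and found its reach by touching it down on the boss (3.5 N). I then pushed the five loose balls one at a time into the empty pockets, with the stick tip about 5 mm above the floor. One ball stopped at the edge of its pocket and needed a second push. Afterwards I stood the stick back in the tin, leaning, and released it.

**Last checks:**
- **Balls:** the depth image showed no loose balls. Each of the nine pockets holds a ball, with tops around 44–46 mm above the bench (43.4 mm expected).
- **Stick:** it leans 26–27° on the tin rim with its top at 222 mm, as at the start.
- **Other things:** the hammer, file and washer looked unmoved by eye in the top view. I did not measure their poses.
- **Robot:** the gripper was open and touching nothing.

**Disagreement:** on the first approach the arm ran into its reach limit and stopped 14 mm short of the planned pose. I corrected this before gripping. No other check failed or disagreed.

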